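# Start a self-tapping teaching implant in a sprung practice jaw

## Robot

A 6-joint arm with a two-finger parallel gripper is mounted at the origin on the work surface. World frame = base frame: x ahead of the robot, y to its left, z up, the work surface at z = 0. Lengths are in m, angles in rad, forces in N, time in s.
With the tool pointing down it reaches from about 0.4 to 0.925 m from the base axis. Payload 12.5 kg.
Tool frame: the origin (TCP) lies midway between the tips of the shut fingers; the grasp point (between the pads) lies robot.hold_point_z behind it (robot.hold_point_z is the distance from the TCP to the grasp point, in m); z points along the fingers, y is the direction in which the jaws open and shut (so a half turn about z gives the same grasp; the last joint's range is limited). The gripper opens to 95 mm and grips with 3 to 60 N. Pads are 20 mm wide; open, the fingers measure 119 mm over their backs; the gripper's body (75 mm by 180 mm) begins 59 mm behind the grasp point.
Start: joints at [-1.314, 0.491, 1.559, -0, 1.092, -0.106], TCP at [0.222, -0.584, 0.215] pointing down, gripper open.
Joint ranges: [-3.1, 3.1], [-0.84, 2.19], [0.05, 2.79], [-1.13, 4.28], [0.06, 2.93], [-2.69, 2.69]. Speed limits (rad/s): [2.22, 2.22, 2.79, 3.14, 3.14, 3.14].

## Interface

Orientations are given as a 3x3 rotation matrix whose columns are the frame's x, y, z axes.
In Python, from workcell import robot gives the robot as it stands.
- The arm moves only by the tool play_rows, never from a script. Its argument "increments" is a list of rows, each a list of 5 numbers: the gripper's target within -1 to 1 (fully open at 1, half-way at 0, shut at -1), then the shift along the tool's x, y, z in m, then the turn about the tool's z in units of 5 degrees (1.0 is 5 degrees). In form: [[jaw, tx, ty, tz, turn], ...]. A call has 1 to 10 rows; each row is the pose to reach, as a shift and turn from the pose commanded when the call began, along the tool's axes at that moment; what a row does not reach only later rows make up. A row lasts 1/8 s, in which the tool goes at most 62.5 mm and 10.7 degrees, less where a joint would pass 70% of its speed; a pose out of reach is approached as far as the arm can. A call with a gripper value outside its range is refused whole. The fingers move at their own pace and stop on an object; "newtons" is the grip in N (left out, the last holds). Time passes only in rows, so rows that repeat a pose let the fingers close. It gives the time, the measured TCP pose, the force and the opening at its end, in the units of the state.
- robot.sense(): the state, without advancing time (a new reading comes with each control period).
- robot.get_image(name): name is "side" or "top" or "wrist"; returns a dict with "img" (384x512x3 uint8, blue, green, red), "intrinsics" (3x3 intrinsics, pixels), "world_to_cam" (4x4, takes a point from world to camera coordinates); the wrist camera has in their place "tool_from_camera" (4x4, takes a point from camera to tool coordinates, whose origin is the TCP and whose axes are the flange's). Camera axes: x right, y up, looking along -z (the intrinsics and any distortion apply to the point x, -y, -z); pixel columns grow to the right and rows downward; lengths in m; the calibration is good to about 2 mm. A picture is of the moment at which its call begins: read the wrist's pose just before it. There is no depth.
- robot.sign_off(): hands the job in, once; it reports no verdict.
Trained networks look in the newest picture that a camera, given by its name, has taken for a name from the list of things; names that differ only in an ending like _2 or _b are one class to them, and where a whole thing is asked for, a point or a joint stands for the part that bears it (a point fixed in the world has none). Each returns a list of dicts, best first, with "score" (0 to 1); they miss things now and then, are a little off and sometimes report something else, mostly with a low value. They report only what shows in the picture. A call takes as long as a camera call. They do not tell look-alikes from the thing itself.
- robot.find_in(camera, label): "at" ([x, y, z] in m, in world coordinates, good to about 4 mm: the middle of the surface that is visible of it).
- robot.silhouettes(camera, label): "pixels" (384x512 bool, what is visible of it).
- robot.mark_of(camera, label): "at" ([x, y, z] in m, in world coordinates, good to about 4 mm: a listed point, or the origin of a listed thing).
The state is a dict: "t": time; "joint_positions": joint angles; "qd": joint speeds; "joint_efforts": joint torques, N m; "eef_pos": TCP position; "orientation": TCP orientation; "ft_force": force on the tool from outside, world axes, zero at the start; "ft_torque": the same for the moment, N m; "opening": finger opening in m.
Only numpy, scipy, OpenCV 4.12 (cv2) and the standard library are available. Lean on these libraries where they do the work, as an engineer would, in place of code of your own. Each camera call takes 0.05 s, during which the arm holds its last target.

## Task

Take the large implant screw, the one with the tallest head, out of the rack and stand it in the pilot hole of the practice jaw. Then press it down firmly while turning it clockwise, so that it bites and cuts its first half turn of thread (turns that slip do not count; it goes tight and sinks no further when enough is cut); regrip as needed, and leave it standing there, let go. Never overload the sprung jaw (it may take 22 N of press), and leave the other things where they are.

Things in the scene. Friction and masses are not known exactly. Their poses are not given: they have to be found in the camera images.
- implant: large self-tapping implant screw (enlarged teaching model), plain steel, about 80 g, 66 mm long, upright in the rack. Origin at the centre of its tip, z along the axis to the head. Shank 13 mm across, z 0 to 24 mm, three cutting lips on its end; round flange 26 mm across, z 24 to 28; knurled round turning head 18 mm across, z 28 to 66 (the tallest head of the three screws). Flange underside rests on the rack.
- rack: white plastic screw rack, 60 x 200 x 34 mm (x, y, z), fixed; origin at the centre of its underside; three through holes 15 mm wide on its y axis at -70, 0 and +70 mm, each holding one upright screw (any order).
- stand: black fixed base of the practice jaw, 110 x 130 x 22 mm, origin at the centre of its underside; the pilot hole's axis is the base's vertical axis.
- jaw (a joint): how far the sprung practice jaw is pressed down, in m. Bone-coloured resin 56 x 60 x 40 mm (x, y, z), its underside 50 mm above the table, at each y end pink gum with two low teeth (130 mm long in all, teeth 3 mm above the bone's top face). Moves straight down on stiff springs: 0.0003 unloaded, then 1 mm per 12 N of press; 22 N (0.0022) is the most it may take, its stop is at 0.003.
- hole (a point): centre of the mouth of the pilot hole in the bone's top face, about 90 mm above the table; z up. Hole 14.5 mm wide, 2 mm chamfer. A fresh screw stops on uncut resin somewhere 13 to 19 mm deep, which differs each time and is found only by feel. Pressing without turning does not cut, nor does turning with too little press (under 9 to 11 N): the lips slip round. 14 to 18 N cuts reliably.
- thread (a joint): how far the thread has been cut, in rad of clockwise turn seen from above: 0 to 0.2 at the start; about half a turn is wanted, and at 3.3 it is tight: the screw sinks no further and only slips round, which does no harm. It sinks 1.2 mm per rad cut, and the press must follow it down. Slipping turns do not count. The cut stays when the screw is let go and gripped again.
- slim_screw: slimmer steel screw in the rack, shank 9 mm, flange 21 mm, head 11 mm across and 28 mm tall; bystander; origin at its tip
- cap_screw: steel screw in the rack with the same shank and flange as the large one but a low wide head, 21 mm across and 12 mm tall; bystander; origin at its tip
- cup: pale blue drinking cup, 74 mm across, 85 mm tall; bystander; origin under its centre
- jar: small amber glass jar with white cap, 52 mm across, 60 mm tall; bystander; origin under its centre
- ratchet: flat steel wrench, 130 mm long, lying between the rack and the stand; bystander; origin under its middle
- dish: open steel instrument dish, 90 x 130 x 22 mm; bystander; origin under its centre
- notebook: closed notebook, 110 x 160 x 14 mm; bystander; origin under its centre
Things that resemble listed ones, but are neither listed nor needed, are in the scene too. Leave any red look-alike of the stand alone.

How it is judged:
By the outcome, as a careful person would: the job done as asked, in the order asked, and still so for the second after the job is handed in, with the robot touching nothing.
It also fails if it takes over 72 s, if anything falls off the work surface, if the arm or the gripper's body presses on something with over 40 N, if the wrist force passes 120 N, or if a joint passes its speed limit or range.

## Working session

There is one attempt and no reset: what is moved stays moved. The work goes in short steps, Python scripts to look and compute and a tool call to move; the robot and the scene stay as the last step left them, time stands still between calls to the robot, and variables do not carry over. Pictures are saved under pics/ and viewed, and the job is handed in when it is done.

Besides the shell and the picture viewer there is one more tool, called after "Emit:" as name(argument=value, ...) on one line, values as JSON. play_rows: Moves the arm, as the interface text tells. Its arguments: {"type":"object","properties":{"increments":{"type":"array","items":{"type":"array","items":{"type":"number"}}},"newtons":{"type":"number"}},"required":["increments"]}

```bash
mkdir -p pics; ls
python3 - <<'E'
from workcell import robot
import cv2
s=robot.sense(); print({k:(v if not hasattr(v,'round') else v) for k,v in s.items()}, robot.hold_point_z)
for c in ("side","top","wrist"):
    im=robot.get_image(c); cv2.imwrite(f"pics/{c}0.png",im["img"])
    for l in ("implant","rack","stand","hole","slim_screw","cap_screw","jaw","ratchet","cup","jar"):
        try:
            f=robot.mark_of(c,l); g=robot.find_in(c,l)
            print(c,l,"mark",[(list(map(lambda v:round(float(v),3),d["at"])),round(d["score"],2)) for d in f],"find",[(list(map(lambda v:round(float(v),3),d["at"])),round(d["score"],2)) for d in g])
        except Exception as e: print(c,l,e)
E
```

```text
pics
{'t': 0.0, 'joint_positions': array([-1.31360940e+00,  4.91574932e-01,  1.55947856e+00, -1.97621354e-06,
        1.09171745e+00, -1.05612096e-01]), 'qd': array([-0.00180326,  0.00043833, -0.00021887,  0.00120269,  0.0007896 ,
        0.00091251]), 'joint_efforts': array([ 1.12016824e-03, -6.12633133e+01, -2.58177781e+01,  6.92712050e-02,
        4.82102868e-02, -1.10771666e-04]), 'eef_pos': array([ 0.22175423, -0.58405595,  0.21404218]), 'orientation': array([[ 9.34906831e-01,  3.54893120e-01, -3.01407353e-04],
       [ 3.54893227e-01, -9.34906145e-01,  1.13909020e-03],
       [ 1.22467690e-04, -1.17191064e-03, -9.99999306e-01]]), 'ft_force': array([-0.11401481,  0.18879277,  0.32788153]), 'ft_torque': array([0.02508705, 0.0590093 , 0.01542457]), 'opening': 0.09497796852973986} 0.0188
side implant mark [([0.504, -0.258, 0.01], 0.56)] find [([0.502, -0.25, 0.057], 0.38)]
side rack mark [([0.482, -0.193, -0.002], 0.71)] find [([0.48, -0.16, 0.034], 0.88)]
side stand mark [([0.518, 0.213, -0.003], 0.63), ([0.339, 0.501, 0.004], 0.58)] find [([0.511, 0.244, 0.049], 0.78), ([0.343, 0
[... 1363 characters left out ...]
ap_screw, cup, dish, hole, implant, jar, notebook, rack, ratchet, slim_screw, stand
top ratchet mark [] find [([0.488, 0.008, 0.007], 0.65)]
top cup mark [([0.745, -0.113, -0.001], 0.85)] find [([0.759, -0.114, 0.04], 0.74), ([0.679, -0.416, 0.013], 0.18)]
top jar mark [([0.733, 0.122, 0.0], 0.48)] find [([0.727, 0.123, 0.063], 0.47)]
wrist implant mark [] find []
wrist rack mark [] find []
wrist stand mark [] find []
wrist hole mark [] find []
wrist slim_screw mark [] find []
wrist cap_screw mark [] find []
wrist jaw it knows: cap_screw, cup, dish, hole, implant, jar, notebook, rack, ratchet, slim_screw, stand
wrist ratchet mark [] find []
wrist cup mark [] find []
wrist jar mark [] find []
```

View pics/side0.png

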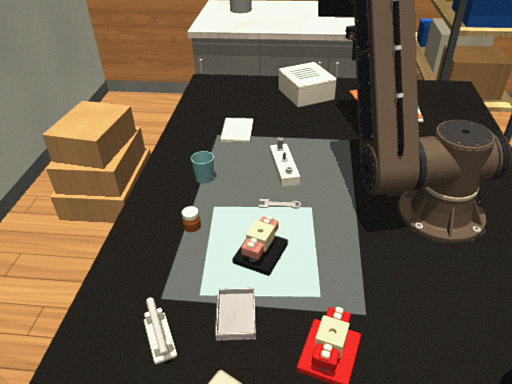

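View pics/top0.png

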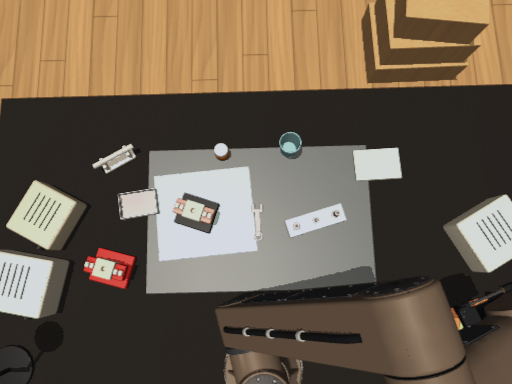

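Run:
```python
from workcell import robot
import cv2,numpy as np
print(robot.sense()["t"])
a=cv2.imread("pics/side0.png");b=cv2.imread("pics/top0.png")
# project rack/hole areas
for c,im in (("side",a),("top",b)):
    d=robot.get_image(c);K=np.array(d["intrinsics"]);T=np.array(d["world_to_cam"])
    print(c,K.round(1).tolist(),T.round(4).tolist(),[k for k in d])
```

```text
2.85
side [[446.1, 0.0, 256.3], [0.0, 446.1, 189.7], [0.0, 0.0, 1.0]] [[-0.9936, -0.1108, -0.0211, 0.5522], [0.0521, -0.6171, 0.7852, -0.0701], [-0.1, 0.7791, 0.6189, -1.3374], [0.0, 0.0, 0.0, 1.0]] ['img', 'intrinsics', 'world_to_cam']
top [[372.4, 0.0, 254.8], [0.0, 372.4, 193.7], [0.0, 0.0, 1.0]] [[-0.0247, -0.9996, -0.0118, 0.0278], [0.986, -0.0263, 0.1647, -0.574], [-0.1649, -0.0076, 0.9863, -1.2209], [0.0, 0.0, 0.0, 1.0]] ['img', 'intrinsics', 'world_to_cam']
```

Run:
```python
import cv2,numpy as np
a=cv2.imread("pics/side0.png");b=cv2.imread("pics/top0.png")
c1=cv2.resize(a[130:195,255:315],None,fx=6,fy=6,interpolation=cv2.INTER_CUBIC)
c2=cv2.resize(b[195:245,275:355],None,fx=5,fy=5,interpolation=cv2.INTER_CUBIC)
h=max(c1.shape[0],c2.shape[0]);o=np.zeros((h,c1.shape[1]+c2.shape[1],3),np.uint8)
o[:c1.shape[0],:c1.shape[1]]=c1;o[:c2.shape[0],c1.shape[1]:]=c2
cv2.imwrite("pics/crop1.png",o);print(o.shape)
```

```text
(390, 760, 3)
```

View pics/crop1.png

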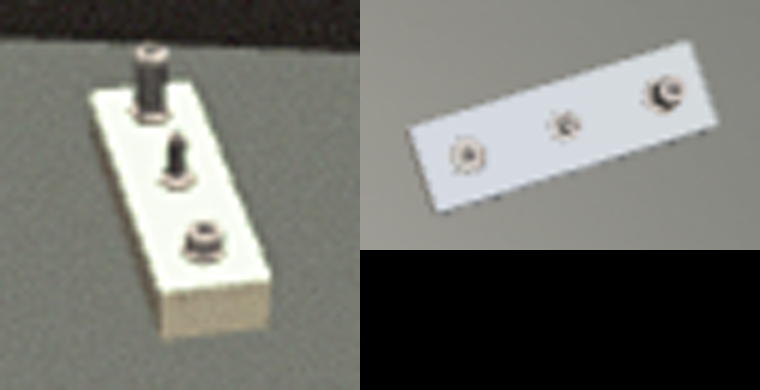

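Candidates for the implant: the screw at side (280,145), tall and thick (far end); middle screw (285,156), thin, is the slim one; near screw (289,169), low and wide, is the cap screw. In the crop the far-end one clearly has the tallest and thick head, so I choose it. The black stand is at side (262,245); the red look-alike at (330,345) will be left alone.

Emit:
play_rows(increments=[[0.2,0.0375,-0.0207,0,-1.69],[0.2,0.075,-0.0414,0,-3.38],[0.2,0.1125,-0.062,0,-5.07],[0.2,0.15,-0.083,0,-6.76],[0.2,0.1875,-0.1035,0,-8.45],[0.2,0.225,-0.124,0,-10.1],[0.2,0.2625,-0.145,0,-11.8],[0.2,0.3,-0.166,0,-13.5],[0.2,0.3375,-0.186,0,-15.2],[0.2,0.375,-0.207,0,-16.9]])

```text
t: 4.2
eef_pos: [0.4998, -0.2566, 0.2148]
orientation: [[-0.268, 0.963, 0.0], [0.963, 0.268, -0.0], [-0.0, 0.0, -1.0]]
ft_force: [-0.0, 0.8, 0.0]
opening: 0.0567
```

Emit:
play_rows(increments=[[0.2,0,0,0,0],[0.2,0,0,0,0],[0.2,0,0,0,0]])

```text
t: 4.58
eef_pos: [0.4984, -0.2586, 0.2147]
orientation: [[-0.262, 0.965, -0.0], [0.965, 0.262, -0.0], [-0.0, -0.0, -1.0]]
ft_force: [0.4, -0.7, -0.1]
opening: 0.0572
```

```bash
cat > h.py <<'E'
from workcell import robot
import cv2,numpy as np
np.set_printoptions(precision=4,suppress=True)
def st():
    s=robot.sense(); print("t",round(s["t"],2),"p",s["eef_pos"],"q",np.array(s["joint_positions"]),"F",s["ft_force"],"T",s["ft_torque"],"op",round(s["opening"],4)); return s
def wrist(name=None):
    s=robot.sense(); d=robot.get_image("wrist")
    if name: cv2.imwrite(f"pics/{name}.png",d["img"])
    return s,d
def proj(d,s,P):
    P=np.atleast_2d(P); R=np.array(s["orientation"]);t=(P-s["eef_pos"])@R
    M=np.linalg.inv(d["tool_from_camera"]); c=t@M[:3,:3].T+M[:3,3]
    K=np.array(d["intrinsics"]); u=np.stack([c[:,0],-c[:,1],-c[:,2]],1)@K.T
    return u[:,:2]/u[:,2:]
def back(d,s,uv,z):
    K=np.array(d["intrinsics"]); r=np.linalg.inv(K)@[uv[0],uv[1],1]; r=np.array([r[0],-r[1],-r[2]])
    M=np.array(d["tool_from_camera"]); R=np.array(s["orientation"])
    o=R@M[:3,3]+s["eef_pos"]; v=R@(M[:3,:3]@r); return o+v*(z-o[2])/v[2]
def dets(c,*ls):
    for l in ls:
        f=robot.mark_of(c,l);print(c,l,[(np.array(d["at"]).round(4).tolist(),round(d["score"],2)) for d in f])
E
python3 - <<'E'
from h import *
s=st(); s,d=wrist("w1"); print(np.array(d["tool_from_camera"]),np.array(d["intrinsics"]),d.keys())
dets("wrist","implant","slim_screw","cap_screw","rack")
print(s["orientation"])
E
```

```text
t 4.58 p [ 0.4984 -0.2586  0.2147] q [-0.5961  0.4007  1.7168 -0.0002  1.024  -0.8606] F [ 0.4494 -0.7339 -0.101 ] T [-0.0525 -0.1105 -0.0458] op 0.0572
[[-0.0004  0.9717  0.2362  0.0653]
 [ 1.     -0.      0.0017 -0.0007]
 [ 0.0017  0.2362 -0.9717 -0.1699]
 [ 0.      0.      0.      1.    ]] [[285.953    0.     258.2773]
 [  0.     285.953  188.6303]
 [  0.       0.       1.    ]] dict_keys(['img', 'intrinsics', 'tool_from_camera'])
wrist implant [([0.499, -0.258, 0.0113], 0.79)]
wrist slim_screw [([0.4809, -0.1955, 0.0131], 0.75)]
wrist cap_screw [([0.4612, -0.1237, 0.0122], 0.98)]
wrist rack [([0.4838, -0.1901, -0.0006], 0.82)]
[[-0.2615  0.9652 -0.0001]
 [ 0.9652  0.2615 -0.0002]
 [-0.0002 -0.0001 -1.    ]]
```

View pics/w1.png

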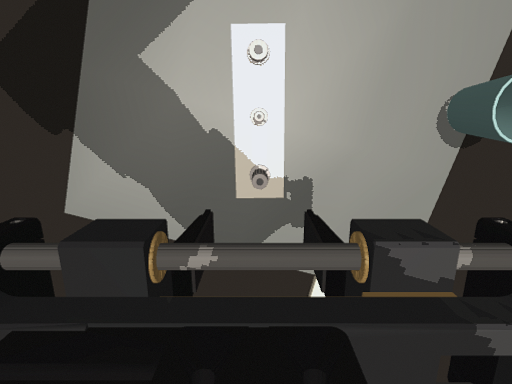

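Run:
```python
from h import *
im=cv2.imread("pics/w1.png"); c=im[155:205,230:290]
cv2.imwrite("pics/w1c.png",cv2.resize(c,None,fx=10,fy=10,interpolation=cv2.INTER_NEAREST))
s,d=wrist()
for P in ([0.499,-0.258,0.076],[0.499,-0.258,0.038],[.499,-.258,.034],[0.4812,-0.19,0.054],[0.4625,-.1235,.05]): print(P,proj(d,s,P))
```

```text
[0.499, -0.258, 0.076] [[259.7081 179.9747]]
[0.499, -0.258, 0.038] [[259.6079 173.589 ]]
[0.499, -0.258, 0.034] [[259.5985 172.9938]]
[0.4812, -0.19, 0.054] [[260.3    114.4303]]
[0.4625, -0.1235, 0.05] [[259.8196  48.1494]]
```

View pics/w1c.png

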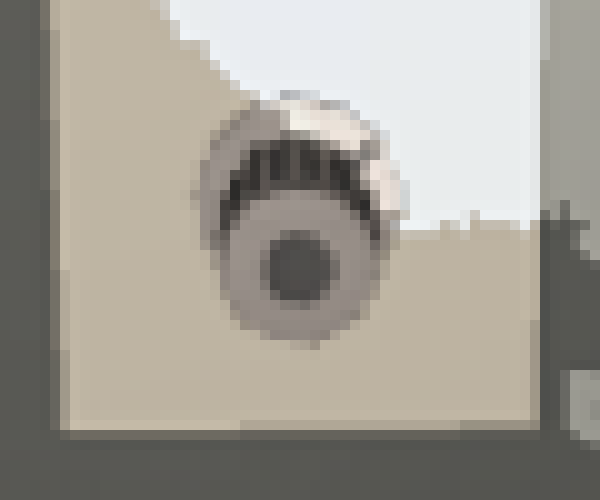

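Emit:
play_rows(increments=[[0,-0.001,0.0005,0.05,0],[0,-0.001,0.0005,0.1,0],[0,-0.001,0.0005,0.127,0],[0,-0.001,0.0005,0.127,0],[0,-0.001,0.0005,0.127,0]])

```text
t: 5.5
eef_pos: [0.5002, -0.259, 0.0887]
orientation: [[-0.264, 0.965, 0.001], [0.965, 0.264, -0.001], [-0.001, 0.001, -1.0]]
ft_force: [-0.2, 0.1, -0.3]
opening: 0.0477
```

Run:
```python
from h import *
s=st(); s,d=wrist("w2"); im=d["img"]
print(proj(d,s,np.array([s["eef_pos"]])), back(d,s,(259.5,200),0.076))
cv2.imwrite("pics/w2c.png",cv2.resize(im[150:270,195:320],None,fx=5,fy=5,interpolation=cv2.INTER_NEAREST))
```

```text
t 5.5 p [ 0.5002 -0.259   0.0887] q [-0.5949  0.5632  1.8372 -0.0001  0.7397 -0.8616] F [-0.2085  0.1203 -0.3487] T [ 0.0002 -0.135  -0.0146] op 0.0477
[[259.874  225.6102]] [ 0.4966 -0.2463  0.076 ]
```

View pics/w2c.png

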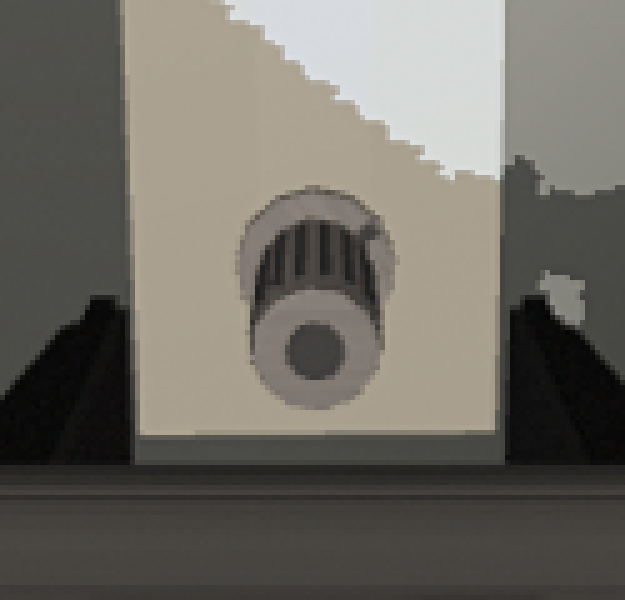

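Run:
```python
from h import *
s,d=wrist()
p=back(d,s,(257.8,219.5),0.076); print(p, (p-s["eef_pos"])@s["orientation"])
```

```text
[ 0.4992 -0.2599  0.076 ] [-0.0006 -0.0014  0.013 ]
```

Emit:
play_rows(increments=[[0,-0.0006,-0.0007,0.025,0],[0,-0.0006,-0.0007,0.0465,0],[0,-0.0006,-0.0007,0.0465,0],[-0.65,-0.0006,-0.0007,0.0465,0],[-0.65,-0.0006,-0.0007,0.0465,0],[-0.65,-0.0006,-0.0007,0.0465,0],[-0.65,-0.0006,-0.0007,0.0465,0]], newtons=5)

```text
t: 6.48
eef_pos: [0.4994, -0.2594, 0.0415]
orientation: [[-0.264, 0.965, 0.001], [0.965, 0.264, -0.0], [-0.001, 0.001, -1.0]]
ft_force: [1.2, 0.3, 2.3]
opening: 0.0178
```

Run:
```python
from h import *
s=st(); s,d=wrist("w3"); im=d["img"]
cv2.imwrite("pics/w3c.png",cv2.resize(im[150:270,195:320],None,fx=5,fy=5,interpolation=cv2.INTER_NEAREST))
```

```text
t 6.47 p [ 0.4994 -0.2594  0.0415] q [-0.5965  0.6353  1.8675  0.      0.638  -0.8632] F [1.1652 0.3132 2.334 ] T [ 0.103  -0.226  -0.0502] op 0.0178
```

View pics/w3c.png

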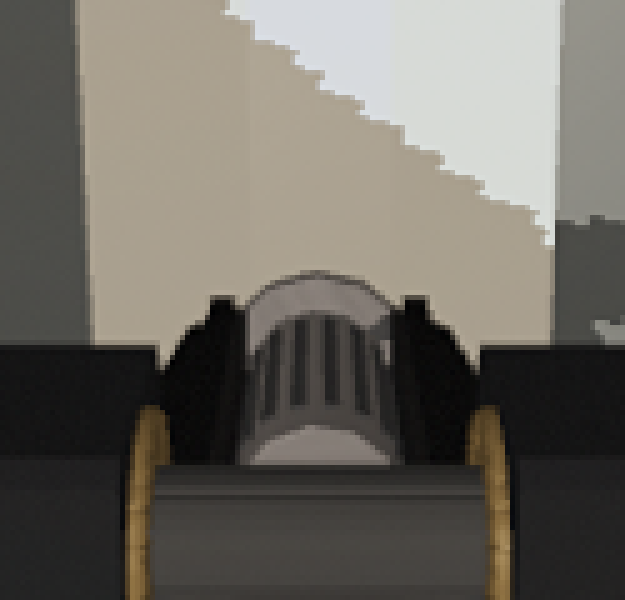

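Emit:
play_rows(increments=[[-0.3,0,0,-0.0005,0],[-0.3,0,0,-0.0005,0],[-0.3,0,0,-0.0005,-2],[-0.3,0,0,-0.0005,-4],[-0.3,0,0,-0.0005,-6],[-0.3,0,0,-0.0005,-8],[-0.3,0,0,-0.0005,-10],[-0.3,0,0,-0.0005,-12],[-0.3,0,0,-0.0005,-14],[-0.3,0,0,-0.0005,-16]], newtons=5)

```text
t: 7.78
eef_pos: [0.4991, -0.2593, 0.0415]
orientation: [[-0.995, -0.098, -0.0], [-0.098, 0.995, 0.0], [0.0, 0.0, -1.0]]
ft_force: [0.1, -0.6, 1.0]
opening: 0.0335
```

Emit:
play_rows(increments=[[-0.3,0,0,0,-2],[-0.3,0,0,0,-2],[-0.65,0,0,0,-2],[-0.65,0,0,0,-2],[-0.65,0,0,0,-2],[-0.65,0,0,0,-2]], newtons=5)

```text
t: 8.52
eef_pos: [0.4992, -0.2593, 0.0416]
orientation: [[-0.965, -0.263, 0.0], [-0.263, 0.965, -0.0], [-0.0, -0.0, -1.0]]
ft_force: [0.0, 0.5, 0.3]
opening: 0.0178
```

Run:
```python
from h import *
s=st(); s,d=wrist("w4"); im=d["img"]
cv2.imwrite("pics/w4c.png",cv2.resize(im[150:270,195:320],None,fx=5,fy=5,interpolation=cv2.INTER_NEAREST))
```

```text
t 8.53 p [ 0.4992 -0.2593  0.0416] q [-0.5965  0.6351  1.8675 -0.0001  0.639  -2.4335] F [0.0115 0.4953 0.2615] T [ 0.1197 -0.1433  0.0155] op 0.0178
```

View pics/w4c.png

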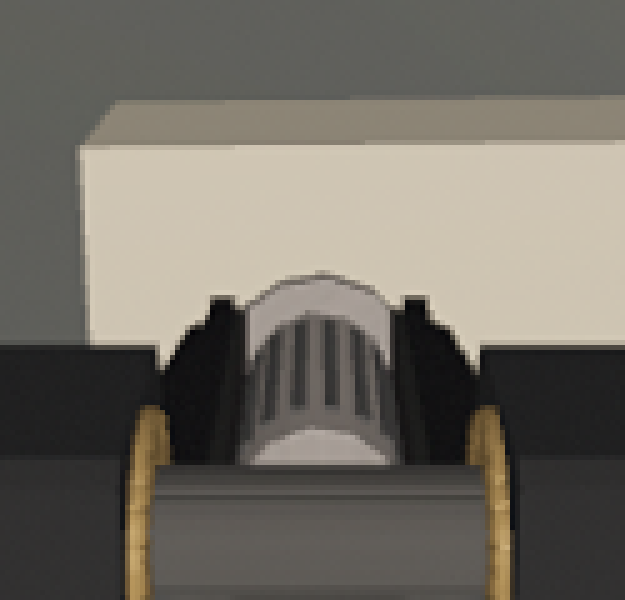

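Emit:
play_rows(increments=[[-0.7,0,0,0,0],[-0.7,0,0,0,0],[-0.7,0,0,-0.02,0],[-0.7,0,0,-0.06,0],[-0.7,0,0,-0.1,0],[-0.7,0,0,-0.125,0],[-0.7,0,0,-0.125,0]], newtons=45)

```text
t: 9.45
eef_pos: [0.4997, -0.2596, 0.1681]
orientation: [[-0.965, -0.264, 0.003], [-0.264, 0.965, -0.002], [-0.002, -0.003, -1.0]]
ft_force: [-0.2, -0.5, -2.2]
opening: 0.0174
```

Emit:
play_rows(increments=[[-0.7,-0.009,0.024,0,0],[-0.7,-0.027,0.072,0,-0.5],[-0.7,-0.047,0.126,0,-1.5],[-0.7,-0.067,0.18,0,-2.5],[-0.7,-0.088,0.235,0,-3.5],[-0.7,-0.109,0.29,0,-4.5],[-0.7,-0.129,0.344,0,-5.5],[-0.7,-0.149,0.397,0,-6.5],[-0.7,-0.168,0.448,0,-7.5],[-0.7,-0.181,0.482,0,-8]])

```text
t: 10.7
eef_pos: [0.546, 0.2556, 0.1648]
orientation: [[-0.567, -0.824, -0.002], [-0.824, 0.567, -0.001], [0.002, 0.001, -1.0]]
ft_force: [1.1, -0.9, -1.0]
opening: 0.0175
```

Emit:
play_rows(increments=[[-0.7,0,0,0,0],[-0.7,0,0,0,0],[-0.7,0,0,0,0]])

```text
t: 11.08
eef_pos: [0.5466, 0.2522, 0.1662]
orientation: [[-0.571, -0.821, -0.001], [-0.821, 0.571, -0.0], [0.001, 0.0, -1.0]]
ft_force: [0.9, 0.7, -0.3]
opening: 0.0172
```

Run:
```python
from h import *
s=st(); s,d=wrist("w5"); im=d["img"]; dets("wrist","hole","stand","implant"); print(s["orientation"])
robot.get_image("side"); dets("side","hole","stand","implant")
robot.get_image("top"); dets("top","hole","stand","implant")
```

```text
t 11.07 p [0.5466 0.2522 0.1662] q [ 0.3227  0.51    1.6708 -0.0002  0.9616 -2.2113] F [ 0.9017  0.6936 -0.3304] T [ 0.1306 -0.0985  0.0206] op 0.0172
wrist hole [([0.5234, 0.2132, 0.089], 0.86), ([0.7322, 0.1237, -0.003], 0.7)]
wrist stand [([0.519, 0.2128, -0.0016], 0.72)]
wrist implant [([0.5443, 0.251, 0.1392], 0.62)]
[[-0.5708 -0.8211 -0.0007]
 [-0.8211  0.5708 -0.0004]
 [ 0.0008  0.0004 -1.    ]]
side hole [([0.3374, 0.5043, 0.0861], 0.86), ([0.5198, 0.2202, 0.0878], 0.76), ([0.4849, -0.1898, 0.0112], 0.3)]
side stand [([0.3437, 0.5043, 0.0031], 0.93), ([0.5166, 0.2172, 0.002], 0.9)]
side implant [([0.5481, 0.2538, 0.1389], 0.55)]
top hole [([0.5189, 0.2176, 0.0892], 0.77), ([0.3404, 0.5053, 0.0923], 0.68)]
top stand [([0.5177, 0.2155, 0.0023], 0.85), ([0.3377, 0.5041, 0.0005], 0.78), ([0.4654, -0.1239, 0.0102], 0.3)]
top implant [([0.4645, -0.1221, 0.0078], 0.17)]
```

View pics/w5.png

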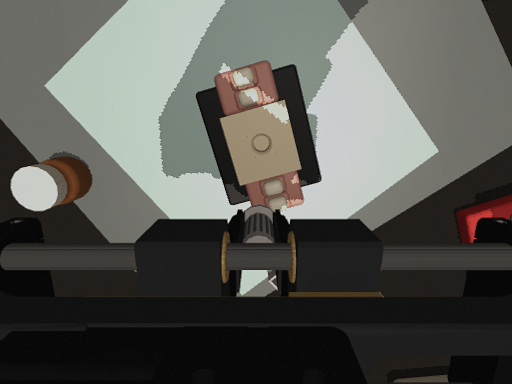

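Run:
```python
from h import *
im=cv2.imread("pics/w5.png"); 
cv2.imwrite("pics/w5c.png",cv2.resize(im[90:190,210:310],None,fx=6,fy=6,interpolation=cv2.INTER_NEAREST))
```

```text
(no output)
```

View pics/w5c.png

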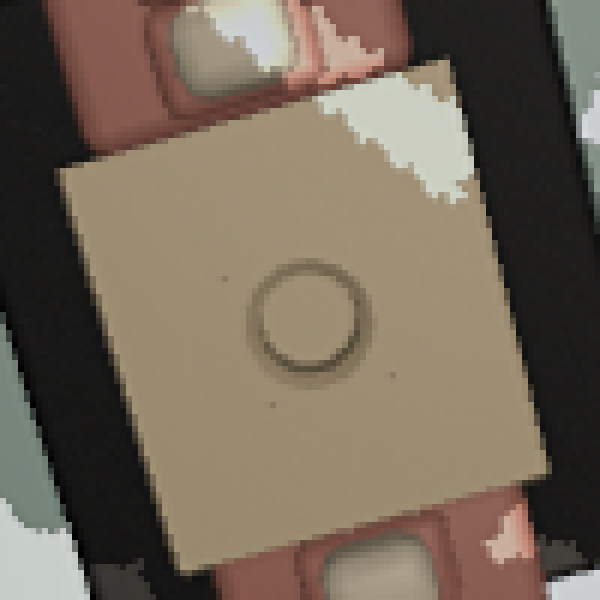

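Run:
```python
from h import *
s,d=wrist()
p=back(d,s,(261.0,143.2),0.0897); print(p, (p-s["eef_pos"])@s["orientation"])
```

```text
[0.5177 0.216  0.0897] [0.0472 0.0025 0.0769]
```

Emit:
play_rows(increments=[[-0.7,0.024,0.0015,0,0],[-0.7,0.0475,0.003,0,0],[-0.7,0.0475,0.003,0,0],[-0.7,0.0475,0.003,0.02,0],[-0.7,0.0475,0.003,0.037,0],[-0.7,0.0475,0.003,0.037,0],[-0.7,0.0475,0.003,0.037,0]])

```text
t: 12.6
eef_pos: [0.5177, 0.2164, 0.1301]
orientation: [[-0.569, -0.822, 0.001], [-0.822, 0.569, 0.0], [-0.001, -0.001, -1.0]]
ft_force: [-0.6, 0.5, -0.6]
opening: 0.0173
```

Run:
```python
from h import *
s=st(); s,d=wrist("w6"); e=robot.get_image("side"); im=d["img"]
K=np.array(e["intrinsics"]);T=np.array(e["world_to_cam"]);c=T@[.518,.215,.1,1];print(K@[c[0]/-c[2],-c[1]/-c[2],1])
cv2.imwrite("pics/w6c.png",np.hstack([cv2.resize(im[130:260,200:320],(480,520),interpolation=cv2.INTER_NEAREST),cv2.resize(e["img"][190:280,235:287],(300,520),interpolation=cv2.INTER_CUBIC)]))
```

```text
t 12.6 p [0.5177 0.2164 0.1301] q [ 0.2782  0.5025  1.8083 -0.0001  0.8299 -2.2576] F [-0.5661  0.5315 -0.6487] T [ 0.0766 -0.0514  0.0221] op 0.0173
[260.7679 227.068    1.    ]
```

View pics/w6c.png

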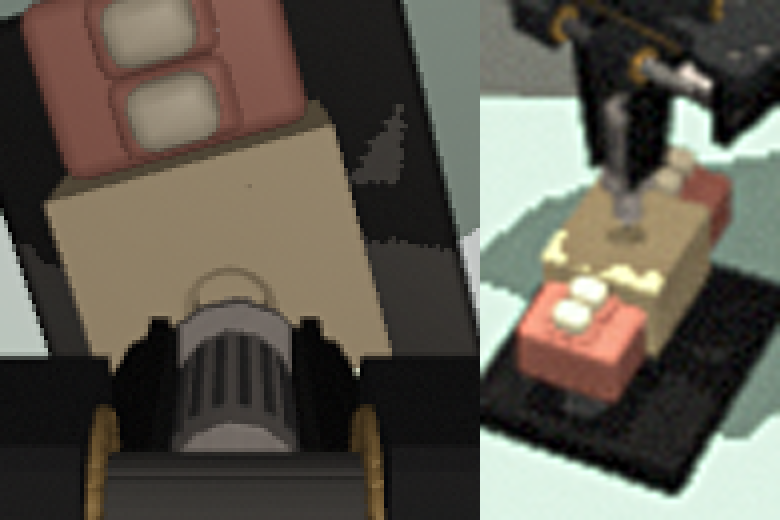

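Run:
```python
from h import *
im=cv2.imread("pics/w6.png"); s,d=wrist()
g=cv2.resize(im[185:225,235:280],None,fx=14,fy=14,interpolation=cv2.INTER_NEAREST)
g=cv2.convertScaleAbs(g,alpha=1.6,beta=-60)
# overlay predicted chamfer circle at centre = TCP xy and shift variants
th=np.linspace(0,2*np.pi,80)
p=s["eef_pos"];R=np.array(s["orientation"])
for (dx,dy,col) in ((0,0,(0,0,255)),):
    c=p+R@np.array([dx,dy,0]);
    for r,z in ((.00925,.0897),(.00725,.0877)):
        P=np.stack([c[0]+r*np.cos(th),c[1]+r*np.sin(th),0*th+z],1);uv=proj(d,s,P)
        q=((uv-[235,185]+.5)*14).astype(int);cv2.polylines(g,[q.reshape(-1,1,2)],True,col,1)
cv2.imwrite("pics/w6d.png",g)
```

```text
(no output)
```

View pics/w6d.png

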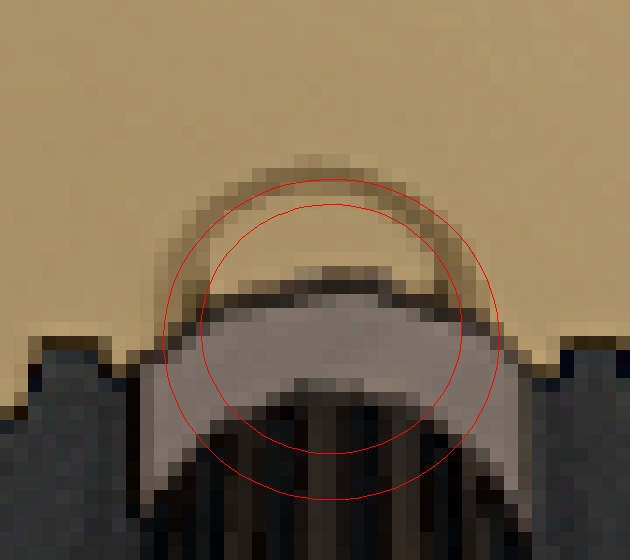

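Emit:
play_rows(increments=[[-0.7,0.0013,0,0,0],[-0.7,0.0013,0,0.007,0],[-0.7,0.0013,0,0.009,0],[-0.7,0.0013,0,0.01,0]])

```text
t: 13.25
eef_pos: [0.5166, 0.215, 0.1196]
orientation: [[-0.57, -0.822, 0.0], [-0.822, 0.57, 0.0], [-0.0, -0.0, -1.0]]
ft_force: [-0.7, -0.4, 3.8]
opening: 0.0172
```

Emit:
play_rows(increments=[[-0.7,0,0,0.0006,0],[-0.7,0,0,0.0012,0]])

```text
t: 13.5
eef_pos: [0.517, 0.2152, 0.1188]
orientation: [[-0.57, -0.822, 0.002], [-0.822, 0.57, 0.0], [-0.001, -0.001, -1.0]]
ft_force: [1.6, 2.2, 5.5]
opening: 0.0172
```

Run:
```python
from h import *
st()
```

```text
t 13.5 p [0.517  0.2152 0.1188] q [ 0.2764  0.5164  1.8216 -0.      0.8019 -2.2593] F [1.628  2.2438 5.5145] T [ 0.4044 -0.4519 -0.0016] op 0.0172
```

Emit:
play_rows(increments=[[-0.7,-0.0006,0,0,0],[-0.7,-0.001,0,0,0],[-0.7,-0.001,0,0.0006,0]])

```text
t: 13.88
eef_pos: [0.5173, 0.2158, 0.1176]
orientation: [[-0.57, -0.822, 0.001], [-0.822, 0.57, 0.0], [-0.0, -0.0, -1.0]]
ft_force: [4.6, 1.2, 0.0]
opening: 0.0169
```

Emit:
play_rows(increments=[[-0.7,0,0,0.0006,0],[-0.7,0,0,0.001,0]])

```text
t: 14.12
eef_pos: [0.5174, 0.2158, 0.1169]
orientation: [[-0.569, -0.822, 0.001], [-0.822, 0.569, 0.0], [-0.001, -0.001, -1.0]]
ft_force: [5.3, 0.9, 3.7]
opening: 0.0174
```

Emit:
play_rows(increments=[[-0.7,-0.0003,-0.0004,0,0],[-0.7,-0.0004,-0.0006,0,0],[-0.7,-0.0004,-0.0006,0,0]])

```text
t: 14.5
eef_pos: [0.5176, 0.2158, 0.1167]
orientation: [[-0.569, -0.822, -0.0], [-0.822, 0.569, -0.0], [0.0, 0.0, -1.0]]
ft_force: [2.2, 0.8, 0.9]
opening: 0.0176
```

Emit:
play_rows(increments=[[-0.7,-0.0003,-0.0004,0,0],[-0.7,-0.0003,-0.0004,0.001,0],[-0.7,-0.0003,-0.0004,0.002,0]])

```text
t: 14.88
eef_pos: [0.5179, 0.2157, 0.1145]
orientation: [[-0.569, -0.822, -0.001], [-0.822, 0.569, -0.0], [0.001, 0.001, -1.0]]
ft_force: [0.2, -0.1, -0.8]
opening: 0.0174
```

Emit:
play_rows(increments=[[-0.7,0,0,0.0007,0],[-0.7,0,0,0.0015,0]])

```text
t: 15.12
eef_pos: [0.518, 0.2157, 0.1131]
orientation: [[-0.569, -0.822, -0.001], [-0.822, 0.569, -0.0], [0.001, 0.0, -1.0]]
ft_force: [0.3, -0.3, -0.9]
opening: 0.0174
```

Emit:
play_rows(increments=[[-0.7,0,0,0.0015,0],[-0.7,0,0,0.003,0],[-0.7,0,0,0.004,0]])

```text
t: 15.5
eef_pos: [0.5182, 0.2157, 0.1091]
orientation: [[-0.569, -0.822, -0.0], [-0.822, 0.569, -0.0], [0.0, 0.0, -1.0]]
ft_force: [0.0, -0.9, -0.8]
opening: 0.0173
```

Emit:
play_rows(increments=[[-0.7,0,0,0.0007,0],[-0.7,0,0,0.0007,0]])

```text
t: 15.75
eef_pos: [0.5182, 0.2158, 0.1085]
orientation: [[-0.569, -0.822, -0.0], [-0.822, 0.569, -0.0], [0.0, -0.0, -1.0]]
ft_force: [-0.0, 0.5, 0.5]
opening: 0.0177
```

Emit:
play_rows(increments=[[-0.7,0,0,0.0006,0],[-0.7,0,0,0.0006,0]])

```text
t: 16.0
eef_pos: [0.5182, 0.2158, 0.108]
orientation: [[-0.569, -0.822, -0.0], [-0.822, 0.569, -0.0], [0.0, -0.0, -1.0]]
ft_force: [0.3, -0.4, -1.4]
opening: 0.0172
```

Emit:
play_rows(increments=[[-0.7,0,0,0.0007,0],[-0.7,0,0,0.0007,0]])

```text
t: 16.25
eef_pos: [0.5182, 0.2158, 0.1073]
orientation: [[-0.57, -0.822, -0.0], [-0.822, 0.57, -0.0], [0.0, -0.0, -1.0]]
ft_force: [-0.3, -0.2, -1.1]
opening: 0.0176
```

Emit:
play_rows(increments=[[-0.7,0,0,0.0007,0],[-0.7,0,0,0.0007,0]])

```text
t: 16.5
eef_pos: [0.5182, 0.2158, 0.1065]
orientation: [[-0.57, -0.822, -0.0], [-0.822, 0.57, -0.0], [0.0, -0.0, -1.0]]
ft_force: [1.0, -0.0, -0.8]
opening: 0.0171
```

Emit:
play_rows(increments=[[-0.7,0,0,0.0007,0],[-0.7,0,0,0.0007,0]])

```text
t: 16.75
eef_pos: [0.5182, 0.2158, 0.1059]
orientation: [[-0.569, -0.822, -0.0], [-0.822, 0.569, -0.0], [0.0, -0.0, -1.0]]
ft_force: [0.3, 0.8, -0.5]
opening: 0.0172
```

Emit:
play_rows(increments=[[-0.7,0,0,0.0006,0],[-0.7,0,0,0.0006,0]])

```text
t: 17.0
eef_pos: [0.5182, 0.2158, 0.1052]
orientation: [[-0.569, -0.822, -0.0], [-0.822, 0.569, -0.0], [0.0, -0.0, -1.0]]
ft_force: [0.1, -0.1, -1.6]
opening: 0.0175
```

Emit:
play_rows(increments=[[-0.7,0,0,0.0007,0],[-0.7,0,0,0.0007,0]])

```text
t: 17.25
eef_pos: [0.5182, 0.2157, 0.1045]
orientation: [[-0.569, -0.822, -0.0], [-0.822, 0.569, -0.0], [0.0, -0.0, -1.0]]
ft_force: [-0.4, -0.4, -1.0]
opening: 0.0168
```

Emit:
play_rows(increments=[[-0.7,0,0,0.0007,0],[-0.7,0,0,0.0007,0]])

```text
t: 17.5
eef_pos: [0.5183, 0.2158, 0.1039]
orientation: [[-0.569, -0.822, 0.0], [-0.822, 0.569, -0.0], [-0.0, -0.0, -1.0]]
ft_force: [-0.0, 0.2, 0.2]
opening: 0.0176
```

Emit:
play_rows(increments=[[-0.7,0,0,0.0006,0],[-0.7,0,0,0.0006,0]])

```text
t: 17.75
eef_pos: [0.5183, 0.2158, 0.1035]
orientation: [[-0.569, -0.822, 0.0], [-0.822, 0.569, -0.0], [-0.0, -0.0, -1.0]]
ft_force: [-1.1, -0.8, 3.2]
opening: 0.0175
```

Run:
```python
from h import *
s=st()
F=[]
for i in range(3):
    robot.get_image("wrist"); F.append(robot.sense()["ft_force"])
print(np.array(F))
s,d=wrist("w7")
e=robot.get_image("side"); im=d["img"]
cv2.imwrite("pics/w7c.png",np.hstack([cv2.resize(im[130:260,200:320],(480,520),interpolation=cv2.INTER_NEAREST),cv2.resize(e["img"][190:280,235:287],(300,520),interpolation=cv2.INTER_CUBIC)]))
```

```text
t 17.75 p [0.5183 0.2158 0.1035] q [ 0.2769  0.5401  1.8297 -0.0001  0.7714 -2.2587] F [-1.0766 -0.8482  3.2496] T [0.1193 0.0311 0.0138] op 0.0175
[[ 0.5296 -0.3367  3.4395]
 [-0.4527  1.042   3.2575]
 [-0.7684 -0.7736  3.0405]]
```

View pics/w7c.png

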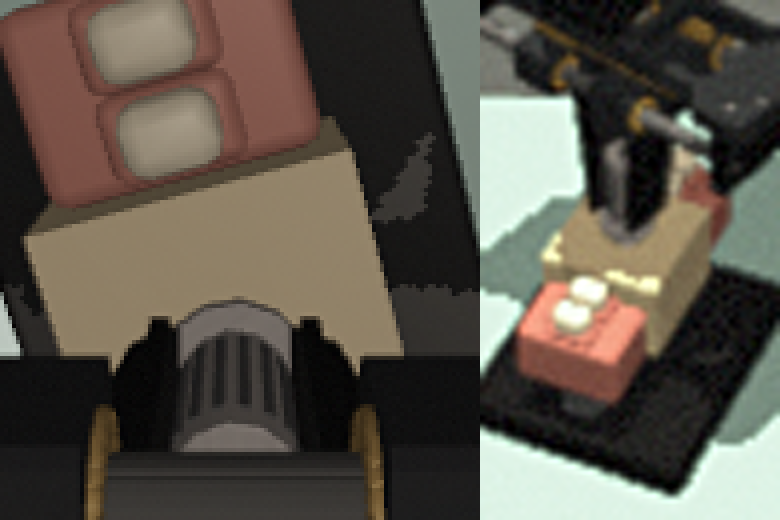

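Emit:
play_rows(increments=[[-0.7,0,0,0.0003,0],[-0.7,0,0,0.0006,0],[-0.7,0,0,0.0006,0]], newtons=60)

```text
t: 18.38
eef_pos: [0.5184, 0.2158, 0.103]
orientation: [[-0.569, -0.822, 0.0], [-0.822, 0.569, 0.0], [-0.0, -0.0, -1.0]]
ft_force: [-1.5, 0.2, 6.3]
opening: 0.0171
```

Emit:
play_rows(increments=[[-0.7,0,0,0.0004,0],[-0.7,0,0,0.0007,0],[-0.7,0,0,0.0007,0]])

```text
t: 18.75
eef_pos: [0.5184, 0.2159, 0.1025]
orientation: [[-0.569, -0.822, 0.001], [-0.822, 0.569, 0.0], [-0.001, -0.001, -1.0]]
ft_force: [-1.3, -0.2, 9.5]
opening: 0.0169
```

Emit:
play_rows(increments=[[-0.7,0,0,0.0005,0],[-0.7,0,0,0.001,0],[-0.7,0,0,0.001,0]])

```text
t: 19.12
eef_pos: [0.5185, 0.2159, 0.1019]
orientation: [[-0.569, -0.822, 0.001], [-0.822, 0.569, 0.0], [-0.001, -0.001, -1.0]]
ft_force: [-2.2, -0.8, 13.8]
opening: 0.0171
```

Emit:
play_rows(increments=[[-0.7,0,0,0.0004,2],[-0.7,0,0,0.0006,4],[-0.7,0,0,0.0008,6]])

```text
t: 19.5
eef_pos: [0.5185, 0.216, 0.1012]
orientation: [[-0.907, -0.422, 0.001], [-0.422, 0.907, 0.001], [-0.001, -0.0, -1.0]]
ft_force: [-3.3, 0.2, 15.2]
opening: 0.0174
```

Emit:
play_rows(increments=[[-0.7,0,0,0.0002,2],[-0.7,0,0,0.0004,4],[-0.7,0,0,0.0006,6]])

```text
t: 19.88
eef_pos: [0.5185, 0.2162, 0.1006]
orientation: [[-0.996, 0.088, 0.001], [0.088, 0.996, 0.001], [-0.001, 0.001, -1.0]]
ft_force: [-3.2, 2.0, 15.3]
opening: 0.017
```

Run:
```python
from h import *
st()
```

```text
t 19.88 p [0.5185 0.2162 0.1006] q [ 0.2773  0.5442  1.832   0.0005  0.764  -1.2058] F [-3.2312  2.0133 15.268 ] T [0.4411 0.555  0.0117] op 0.017
```

Emit:
play_rows(increments=[[-0.7,0.0003,0.0001,0.0002,2],[-0.7,0.0003,0.0001,0.0004,4],[-0.7,0.0003,0.0001,0.0006,6]])

```text
t: 20.25
eef_pos: [0.5185, 0.2164, 0.1001]
orientation: [[-0.819, 0.574, 0.002], [0.574, 0.819, 0.001], [-0.001, 0.002, -1.0]]
ft_force: [-2.3, 2.0, 13.5]
opening: 0.017
```

Run:
```python
from h import *
st()
s,d=wrist("w8")
e=robot.get_image("side"); im=d["img"]
cv2.imwrite("pics/w8c.png",np.hstack([cv2.resize(im[130:260,200:320],(480,520),interpolation=cv2.INTER_NEAREST),cv2.resize(e["img"][190:280,235:287],(300,520),interpolation=cv2.INTER_CUBIC)]))
```

```text
t 20.25 p [0.5185 0.2164 0.1001] q [ 0.2776  0.5449  1.8327  0.0005  0.7618 -0.6819] F [-2.2959  1.9674 13.5319] T [0.5152 0.2763 0.0795] op 0.017
```

View pics/w8c.png

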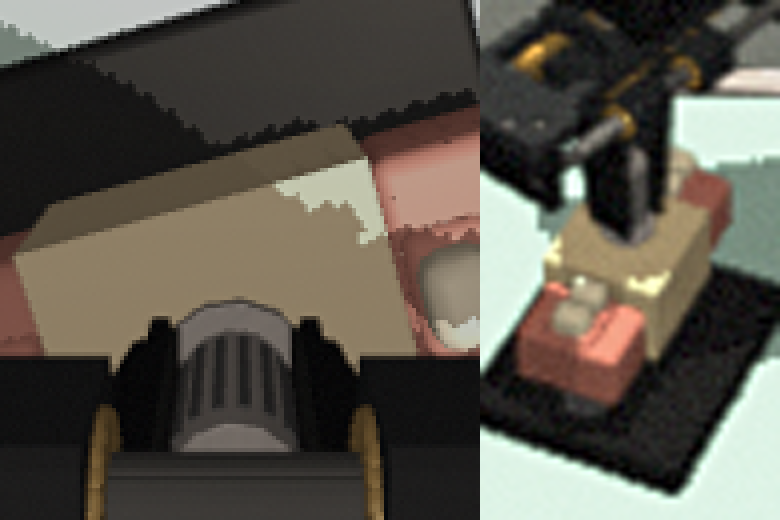

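Emit:
play_rows(increments=[[-0.7,0,0,0.0004,2],[-0.7,0,0,0.0006,4],[-0.7,0,0,0.0009,6]])

```text
t: 20.72
eef_pos: [0.5187, 0.2165, 0.0993]
orientation: [[-0.422, 0.907, 0.003], [0.907, 0.422, 0.001], [-0.0, 0.003, -1.0]]
ft_force: [-1.3, 2.8, 15.3]
opening: 0.0172
```

Emit:
play_rows(increments=[[-0.7,0.0001,0,0.0003,2],[-0.7,0.0001,0,0.0005,4],[-0.7,0.0001,0,0.0007,6]])

```text
t: 21.1
eef_pos: [0.5189, 0.2165, 0.0987]
orientation: [[0.088, 0.996, 0.003], [0.996, -0.088, 0.001], [0.001, 0.003, -1.0]]
ft_force: [-0.0, 1.5, 15.9]
opening: 0.0173
```

Run:
```python
from h import *
st()
```

```text
t 21.1 p [0.5189 0.2165 0.0987] q [0.2777 0.547  1.8334 0.0004 0.7578 0.3655] F [-0.0111  1.531  15.9008] T [ 0.3473  0.0572 -0.0164] op 0.0173
```

Emit:
play_rows(increments=[[-0.7,0,0,0.0002,2],[-0.7,0,0,0.0004,4],[-0.7,0,0,0.0006,6]])

```text
t: 21.48
eef_pos: [0.5191, 0.2165, 0.0981]
orientation: [[0.574, 0.819, 0.004], [0.819, -0.574, 0.001], [0.003, 0.002, -1.0]]
ft_force: [0.8, 1.1, 15.2]
opening: 0.0174
```

Emit:
play_rows(increments=[[-0.7,0,0,0.0002,2],[-0.7,0,0,0.0003,4]])

```text
t: 21.72
eef_pos: [0.5192, 0.2163, 0.0978]
orientation: [[0.82, 0.573, 0.004], [0.573, -0.82, 0.001], [0.003, 0.001, -1.0]]
ft_force: [-0.1, -0.1, 14.5]
opening: 0.017
```

Run:
```python
from h import *
st()
```

```text
t 21.73 p [0.5192 0.2163 0.0978] q [ 0.2774  0.5483  1.834  -0.0001  0.7556  1.2381] F [-0.0545 -0.0736 14.5496] T [-0.0303 -0.1132  0.017 ] op 0.017
```

Emit:
play_rows(increments=[[-0.7,0,0,0.0002,2],[-0.7,0,0,0.0003,4]])

```text
t: 21.98
eef_pos: [0.5192, 0.2163, 0.0977]
orientation: [[0.966, 0.258, 0.004], [0.258, -0.966, 0.001], [0.004, 0.0, -1.0]]
ft_force: [0.1, -1.0, 16.9]
opening: 0.0169
```

Emit:
play_rows(increments=[[-0.7,0,0,0.0001,2],[-0.7,0,0,0.0001,4]])

```text
t: 22.22
eef_pos: [0.5192, 0.2163, 0.0976]
orientation: [[0.996, -0.088, 0.004], [-0.088, -0.996, 0.001], [0.004, -0.001, -1.0]]
ft_force: [-0.5, -0.5, 16.9]
opening: 0.0171
```

Emit:
play_rows(increments=[[-0.7,0,0,0,2],[-0.7,0,0,0,4]])

```text
t: 22.48
eef_pos: [0.5192, 0.2163, 0.0976]
orientation: [[0.906, -0.423, 0.004], [-0.423, -0.906, 0.001], [0.003, -0.002, -1.0]]
ft_force: [-0.0, -0.1, 16.2]
opening: 0.0168
```

Run:
```python
from h import *
st()
s,d=wrist("w9"); im=d["img"]
cv2.imwrite("pics/w9c.png",cv2.resize(im[130:260,200:320],(480,520),interpolation=cv2.INTER_NEAREST))
```

```text
t 22.48 p [0.5192 0.2163 0.0976] q [ 0.2774  0.5486  1.8342 -0.0003  0.7549  2.2853] F [-0.05   -0.0825 16.1985] T [-0.0186  0.0888  0.0211] op 0.0168
```

View pics/w9c.png

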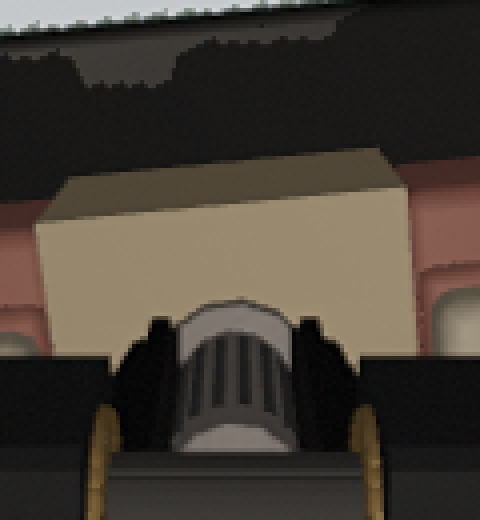

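Emit:
play_rows(increments=[[-0.7,0,0,-0.001,0],[-0.7,0,0,-0.002,0],[-0.7,0,0,-0.0025,0],[-0.7,0,0,-0.0025,0]])

```text
t: 23.02
eef_pos: [0.5189, 0.2162, 0.0991]
orientation: [[0.908, -0.418, 0.003], [-0.418, -0.908, 0.001], [0.002, -0.002, -1.0]]
ft_force: [2.2, 0.3, 5.5]
opening: 0.0174
```

Emit:
play_rows(increments=[[-0.7,0,0,-0.0005,0],[-0.7,0,0,-0.0008,0],[-0.7,0,0,-0.0008,0]])

```text
t: 23.4
eef_pos: [0.5182, 0.2161, 0.0995]
orientation: [[0.908, -0.418, 0.001], [-0.418, -0.908, 0.0], [0.001, -0.0, -1.0]]
ft_force: [3.1, 1.1, 4.8]
opening: 0.017
```

Emit:
play_rows(increments=[[-0.7,0.0003,0,-0.0006,0],[-0.7,0.0003,0,-0.0006,0]], newtons=20)

```text
t: 23.65
eef_pos: [0.5179, 0.2158, 0.0998]
orientation: [[0.908, -0.418, -0.001], [-0.418, -0.908, -0.0], [-0.0, 0.0, -1.0]]
ft_force: [2.4, 1.2, 0.6]
opening: 0.0178
```

Now open just enough, then rise straight up.

Emit:
play_rows(increments=[[-0.4,0,0,0,0],[-0.4,0,0,0,0],[-0.4,0,0,0,0],[-0.4,0,0,0,0]])

```text
t: 24.15
eef_pos: [0.5181, 0.2158, 0.1]
orientation: [[0.908, -0.418, -0.0], [-0.418, -0.908, -0.0], [-0.0, 0.0, -1.0]]
ft_force: [1.2, 0.4, -0.5]
opening: 0.0285
```

Run:
```python
from h import *
st()
s,d=wrist("w10"); im=d["img"]
cv2.imwrite("pics/w10c.png",cv2.resize(im[130:260,200:320],(480,520),interpolation=cv2.INTER_NEAREST))
```

```text
t 24.15 p [0.5181 0.2158 0.1   ] q [ 0.2771  0.5451  1.8326 -0.0001  0.7641  2.2793] F [ 1.2495  0.3908 -0.5298] T [0.0803 0.0477 0.0083] op 0.0285
```

View pics/w10c.png

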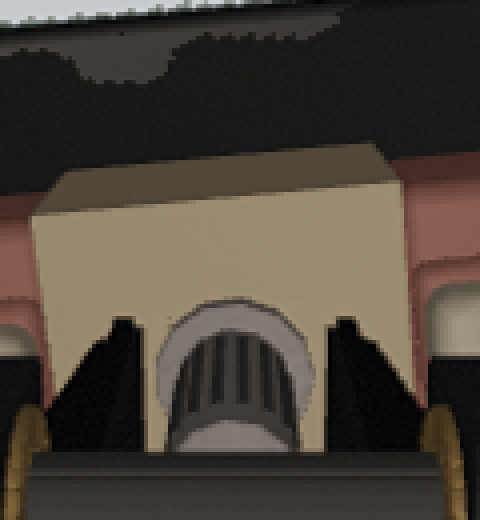

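Emit:
play_rows(increments=[[-0.4,0,0,-0.01,0],[-0.4,0,0,-0.03,0],[-0.4,0,0,-0.06,0],[-0.4,0,0,-0.1,0],[-0.4,0,0,-0.12,0],[-0.4,0,0,-0.12,0],[-0.4,0,0,-0.12,0]])

```text
t: 25.08
eef_pos: [0.5178, 0.2157, 0.2193]
orientation: [[0.908, -0.418, -0.001], [-0.418, -0.908, -0.0], [-0.001, 0.001, -1.0]]
ft_force: [-0.6, 0.9, -0.7]
opening: 0.0285
```

Run:
```python
from h import *
st()
s,d=wrist("w11"); dets("wrist","implant","stand"); e=robot.get_image("side"); im=d["img"]; dets("side","implant","stand","rack","ratchet")
cv2.imwrite("pics/w11c.png",np.hstack([cv2.resize(im[100:300,160:360],(480,480),interpolation=cv2.INTER_NEAREST),cv2.resize(e["img"][200:280,230:290],(300,480),interpolation=cv2.INTER_CUBIC)]))
cv2.imwrite("pics/side9.png",e["img"])
```

```text
t 25.07 p [0.5178 0.2157 0.2193] q [ 0.2771  0.3954  1.7116 -0.0001  1.0356  2.2793] F [-0.644   0.8583 -0.7348] T [ 0.0995  0.0414 -0.0495] op 0.0285
wrist implant [([0.5167, 0.217, 0.072], 0.93)]
wrist stand [([0.5189, 0.2139, 0.0007], 0.77)]
side implant [([0.5594, 0.4265, -0.0016], 0.56), ([0.52, 0.2197, 0.0721], 0.52)]
side stand [([0.5164, 0.215, -0.0035], 0.69), ([0.3419, 0.5015, 0.001], 0.58)]
side rack [([0.4837, -0.1913, -0.0014], 0.89)]
side ratchet [([0.4809, 0.0034, 0.0005], 0.73)]
```

View pics/w11c.png

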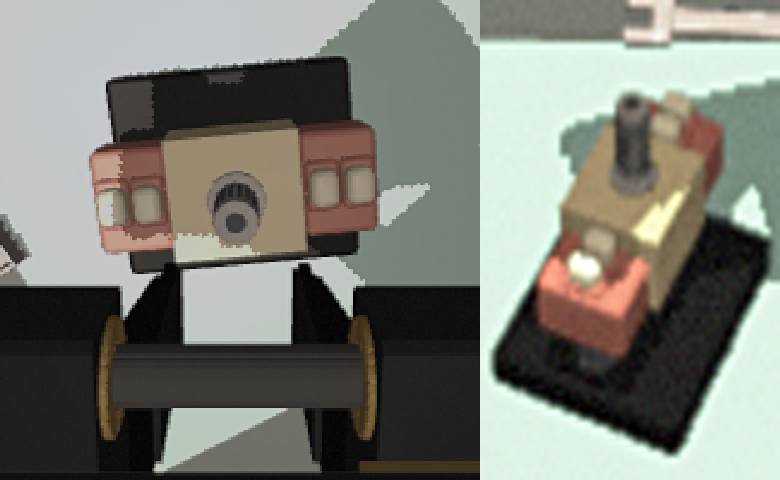

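View pics/side9.png

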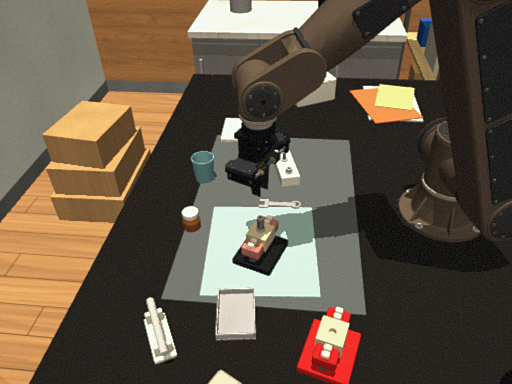

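The screw stands upright in the bone at side (262,222) with its flange just above the top face. The gripper is clear and everything else is where it was.

Run:
```python
from h import *
print(robot.sign_off()); st()
```

```text
the job is handed in; nothing more can be done
None
the job is handed in; nothing more can be done
```

The implant is standing in the pilot hole with about half a turn of thread cut. I released it and handed the job in at about 25 s; no verdict was reported.

- **Picking up:** I took the tallest-head screw from the far end of the rack, gripping it twice at 90° to centre it, and carried it to the black stand. On the way into the hole it touched the chamfer at about 6 N, and I corrected the position by feel. It met uncut resin at about 18 mm depth.
- **Cutting:** I pressed at about 14–18 N while turning it clockwise 260° in one grip. The highest reading I saw was 16.9 N plus the screw's own weight, under the 22 N limit. The force was only read between moves.
- **Thread cut:** The screw sank about 4.0 mm, which is about 3.3 rad of cut. Over the last 40–60° it sank no further and only slipped round, so it is tight. I saw no clear slip between the screw and the fingers.
- **Final checks:** The wrist and side pictures show the screw upright, its flange just above the bone and the gripper about 50 mm above it. The networks put its tip at z ≈ 0.072 m, against about 0.068–0.070 m from my measurements. That difference is within their 4 mm accuracy.
- **Other things:** The rack, ratchet, cup, jar and dish look unmoved in the side picture. I checked them by eye, except the rack and ratchet, which the networks also placed where they were. I did not check the other two screws or the notebook closely, but the gripper never went near them with force.
- **Disagreement:** In the last side picture the network also reported an "implant" at (0.56, 0.43). That is the white look-alike instrument, and I ignored it.

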